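Restock the hot-pot condiment caddy

ROBOT

A 6-joint arm with a two-finger parallel gripper is mounted at the origin on the work surface. World frame = base frame: x ahead of the robot, y to its left, z up, the work surface at z = 0. Lengths are in m, angles in rad, forces in N, time in s.
With the tool pointing down it reaches from about 0.325 to 0.9 m from the base axis. Payload 3.5 kg.
Tool frame: the origin (TCP) lies on the centre line of the jaws, within the pads' length; the fingertips stand 19 mm ahead of it and the grasp point (between the pads) is the TCP; z points along the fingers, y is the line along which they close (so a half turn about z gives the same grasp; the last joint's range is limited). The gripper opens to 85 mm and grips with 20 to 120 N. Pads are 22 mm wide; open, the fingers measure 114 mm over their backs; the gripper's body (76 mm by 85 mm) begins 54 mm behind the grasp point. The pads swing forward as they close: fully open they stand 13 mm farther back than shut.
Start: joints at [-1.237, 0.276, -0.026, 1.268, 0, 1.467], TCP at [0.264, -0.566, 0.25] pointing down, gripper open.
Joint ranges: [-3.12, 3.12], [-0.85, 1.88], [-1.08, 1.24], [-1.95, 2.15], [-1.57, 1.53], [-3.14, 3.14]. Speed limits (rad/s): [2.57, 2.57, 3.14, 3.14, 3.14, 3.14].

INTERFACE

Orientations are given as a unit quaternion [x, y, z, w].
In Python, from cell import telemetry, eyes, sign_off, spotter gives the robot as it stands.
- The arm moves only by the shell command python3 -m crank [FORCE], which reads ROWS from standard input. ROWS is a JSON list of rows, 1 to 5 of them, each an object with the fields tx, ty, tz (the shift in m), rz (a turn about the tool's z in rad), jaw (the finger opening in m); a field left out counts as zero (the opening has to be given); each row is the pose to reach, as a shift and turn from the pose commanded when the command began, along the tool's axes at that moment; what a row does not reach only later rows make up. A row lasts 1/10 s, in which the tool goes at most 0.05 m and 0.15 rad, less where a joint would pass 70% of its speed; a pose out of reach is approached as far as the arm can. The fingers move at their own pace and stop on an object; FORCE is the grip in N (left out, the last holds). Time passes only in rows, so rows that do not move let the fingers close. It prints the time, the measured TCP pose, the force, the opening and the grip force at its end. Input that does not fit is refused with a message, and nothing moves.
- telemetry.sense(): the state, without advancing time (a new reading comes with each control period).
- eyes.read_camera(name): name is "side" or "top"; returns the picture (420x560x3 uint8, blue, green, red); there is no depth.
- eyes.calibration(name): a dict with "fx", "fy", "cx", "cy" (pixels), "rvec" (rotation vector, rad) and "tvec" (3), from world to camera coordinates, as OpenCV has them. Camera axes: x right, y down, z forward; pixel columns grow to the right and rows downward; lengths in m; the calibration is good to about 2 mm. A picture is of the moment at which its call begins. calibration takes no time and is no camera call.
- sign_off(): hands the job in; it is judged then, once.
Trained networks look in the newest picture that a camera, given by its name, has taken for a name from the list of things; names that differ only in an ending like _2 or _b are one class to them, and where a whole thing is asked for, a point or a joint stands for the part that bears it (a point fixed in the world has none). Each returns a list of dicts, best first, with "conf" (0 to 1); they miss things now and then, are a little off and sometimes report something else, mostly with a low value. They report only what shows in the picture. A call takes as long as a camera call. They do not tell look-alikes from the thing itself.
- spotter.outline_of(camera, label): "mask" (420x560 bool, what is visible of it) and "centre" ([column, row] in pixels, amid what is visible of it).
- spotter.spot_point(camera, label): "centre" ([column, row] in pixels: a listed point, or the origin of a listed thing).
The state is a dict: "time_s": time; "qpos": joint angles; "qvel": joint speeds; "joint_torque": joint torques, N m; "ee_pos": TCP position; "tcp_rot": TCP orientation; "wrist_force": force on the tool from outside, world axes, zero at the start; "torque": the same for the moment, N m; "finger_gap": finger opening in m; "grip_force": force on a finger pad.
Only numpy, scipy, OpenCV 4.12 (cv2) and the standard library are available. Lean on these libraries where they do the work, as an engineer would, in place of code of your own. Each camera call takes 0.05 s, during which the arm holds its last target. There are 200 camera calls.

TASK

The bamboo caddy beside the burner should hold the three capped jars, each standing upright in the nest of its own shape and size, but an open jar without a cap is standing in it. Take that open jar out and stand it upright on the flat middle of the red plate, and fill the caddy with its capped twin and the other two capped jars. Leave the two open jars on the table where they stand.

Things in the scene. Friction and masses are not known exactly. Their poses are not given: they have to be found in the camera images.
- jar_wide: Wide round capped jar, diameter 54 mm. Clear body, bamboo-wood twist cap of the same width, flush sides; height 58 (cap 41 to 58 above the underside). Origin: centre of the underside, z up. Loose, cap shut, about 160 g. Stands on the table (z=0) in a row near the robot with the other jars, in any order.
- jar_square: Square capped jar, 42 x 42 mm, faces along its x and y axes. Clear body, bamboo-wood twist cap of the same width, flush sides; height 58 (cap 41 to 58 above the underside). Origin: centre of the underside, z up. Loose, cap shut, about 130 g. Stands on the table (z=0) in a row near the robot with the other jars, in any order.
- jar_small: Small round capped jar, diameter 36 mm. Clear body, bamboo-wood twist cap of the same width, flush sides; height 58 (cap 41 to 58 above the underside). Origin: centre of the underside, z up. Loose, cap shut, about 90 g. Stands on the table (z=0) in a row near the robot with the other jars, in any order.
- open_small: Small round open jar, diameter 36 mm: the wrong one in the caddy; it stands in the small round nest (underside 9 mm above the table) at the start. Clear acrylic, hollow, without a cap: an open mouth with a thin steel rim; height 46, wall 3. Origin: centre of the underside, z up. Loose, about 60 g.
- open_wide: Wide round open jar, diameter 54 mm, standing on the table in the row with the capped jars; to be left there. Clear acrylic, hollow, without a cap: an open mouth with a thin steel rim; height 46, wall 3. Origin: centre of the underside, z up. Loose, about 100 g.
- open_square: Square open jar, 42 x 42 mm, standing on the table in the row with the capped jars; to be left there. Clear acrylic, hollow, without a cap: an open mouth with a thin steel rim; height 46, wall 3. Origin: centre of the underside, z up. Loose, about 90 g.
- nest_wide: Large round nest in the caddy, for the 54 mm round jar; in mm. Dark rubber, a round cup of inner diameter 68, outer 76, lip 9 high, floor 3 above its origin (centre of its underside, 6 above the table). Fixed in the caddy: bamboo tray 100 x 262, walls 14 high, three nests in a row at 80 pitch, in any order. The row runs along y; close the fingers along x.
- nest_square: Square nest in the caddy, for the 42 mm square jar; in mm. Dark rubber, a square frame 56 inside, 64 outside, sides along its x and y axes, lip 9 high, floor 3 above its origin (centre of its underside, 6 above the table). Fixed in the caddy: bamboo tray 100 x 262, walls 14 high, three nests in a row at 80 pitch, in any order. The row runs along y; close the fingers along x.
- nest_small: Small round nest in the caddy, for the 36 mm round jar; in mm. Dark rubber, a round cup of inner diameter 50, outer 58, lip 9 high, floor 3 above its origin (centre of its underside, 6 above the table). Fixed in the caddy: bamboo tray 100 x 262, walls 14 high, three nests in a row at 80 pitch, in any order. The row runs along y; close the fingers along x.
- plate: Red melamine plate, 164 mm across, rim 14 mm high, flat inner floor about 112 mm across and 5 mm above its underside. Loose, 250 g, on the table beside the caddy, left or right. Origin: centre of the underside.
There are look-alikes about, which are no part of the job. Leave any purple look-alike of the jar_square alone.

How it is judged:
At the end, for the whole second after the job is handed in: Each capped jar upright (0.12 rad) on the floor of its own nest, within 12 mm of its centre; the small open jar upright on the plate floor within 42 mm of its centre; the other two open jars upright, within 15 mm of where they began; all at rest (horizontal distance between jar_wide and nest_wide below 0.012 m and z of jar_wide in the frame of nest_wide between 0 and 0.006 m and angle between each of jar_wide, jar_square, jar_small, open_small, open_wide, open_square's own z axis and vertical below 0.12 rad and linear speed of each of jar_wide, jar_square, jar_small, open_small, open_wide, open_square below 0.02 m/s and horizontal distance between jar_square and nest_square below 0.012 m and z of jar_square in the frame of nest_square between 0 and 0.006 m and horizontal distance between jar_small and nest_small below 0.012 m and z of jar_small in the frame of nest_small between 0 and 0.006 m and horizontal distance between open_small and plate below 0.042 m and z of open_small in the frame of plate between 0.001 and 0.009 m and distance of each of open_wide, open_square from where it was at the start of the episode below 0.015 m); the robot touches nothing.
It fails at once if the wide open jar left on the table was moved more than 15 mm or tipped (distance of open_wide from where it was at the start of the episode above 0.015 m or angle between open_wide's own z axis and vertical above 0.25 rad).
It fails at once if the square open jar left on the table was moved more than 15 mm or tipped (distance of open_square from where it was at the start of the episode above 0.015 m or angle between open_square's own z axis and vertical above 0.25 rad).
It also fails if it takes over 109 s, if anything falls off the work surface, if the arm or the gripper's body presses on something with over 40 N, if the wrist force passes 120 N, or if a joint passes its speed limit or range.

## Working session

There is one attempt and no reset: what is moved stays moved. The work goes in short steps, Python scripts to look and compute and a shell command to move; the robot and the scene stay as the last step left them, time stands still between calls to the robot, and variables do not carry over. Pictures are saved under pics/ and viewed, at most 14 in all, crops included, and the job is handed in when it is done.

```bash
mkdir -p pics; ls; cat > h.py <<'E'
import numpy as np,cv2
from cell import telemetry,eyes,spotter
def cam(n):
    c=eyes.calibration(n);R=cv2.Rodrigues(np.array(c["rvec"],float))[0];return c,R,np.array(c["tvec"],float).ravel()
def ray(n,px,z):
    c,R,t=cam(n);d=R.T@np.array([(px[0]-c["cx"])/c["fx"],(px[1]-c["cy"])/c["fy"],1]);o=-R.T@t
    return o+d*(z-o[2])/d[2]
def proj(n,p):
    c,R,t=cam(n);q=R@np.array(p)+t;return np.array([c["fx"]*q[0]/q[2]+c["cx"],c["fy"]*q[1]/q[2]+c["cy"]])
E
python3 - <<'E'
from h import *
for n in("top","side"):
    im=eyes.read_camera(n);cv2.imwrite(f"pics/{n}0.png",cv2.resize(im,(800,600)))
    c,R,t=cam(n);print(n,-R.T@t,c["fx"])
for l in"jar_wide jar_square jar_small open_small open_wide open_square nest_wide nest_square nest_small plate".split():
    for d in spotter.spot_point("top",l)[:3]:
        z={'j':0,'o':0,'n':.006,'p':0}[l[0]]
        print(l,round(d["conf"],2),np.round(d["centre"],1),np.round(ray("top",d["centre"],z),3))
print({k:np.round(v,3) for k,v in telemetry.sense().items()})
E
```

```text
pics
top [0.28494538 0.04943447 1.16584262] 524.601657090554
side [0.44083369 0.72454733 0.67486093] 391.1987381620419
jar_wide 0.88 [221.9 216.9] [0.454 0.156 0.   ]
jar_square 0.8 [121.  255.6] [0.362 0.377 0.   ]
jar_square 0.75 [120.1 204.6] [0.477 0.387 0.   ]
jar_square 0.59 [183.9 273.1] [0.327 0.236 0.   ]
jar_small 0.75 [419.8 258.5] [ 0.371 -0.286  0.   ]
open_small 0.69 [217.5 151.1] [0.606 0.172 0.   ]
open_wide 0.62 [285.5 225.9] [0.437 0.013 0.   ]
open_square 0.74 [360.8 232.2] [ 0.427 -0.155  0.   ]
nest_wide 0.79 [184.4 151.4] [0.602 0.247 0.006]
nest_square 0.62 [249.9 152.2] [0.604 0.098 0.006]
nest_small 0.5 [211.9 150.2] [0.606 0.185 0.006]
plate 0.74 [354.8 142.4] [ 0.634 -0.142  0.   ]
{'time_s': np.float64(0.6), 'qpos': array([-1.237,  0.276, -0.026,  1.268,  0.   ,  1.467]), 'qvel': array([ 0.   , -0.001,  0.   , -0.002, -0.   ,  0.   ]), 'joint_torque': array([-0.0000e+00, -4.4517e+01,  2.9537e+01,  1.0000e-03, -0.0000e+00,
       -0.0000e+00]), 'ee_pos': array([ 0.264, -0.566,  0.25 ]), 'tcp_rot': array([ 0.976,  0.217,  0.   , -0.   ]), 'wrist_force': array([-1.152,  0.324,  0.421]), 'torque': array([ 0.   , -0.032,  0.064]), 'grip_force': np.float64(0.0), 'finger_gap': np.float64(0.086)}
```

View pics/top0.png

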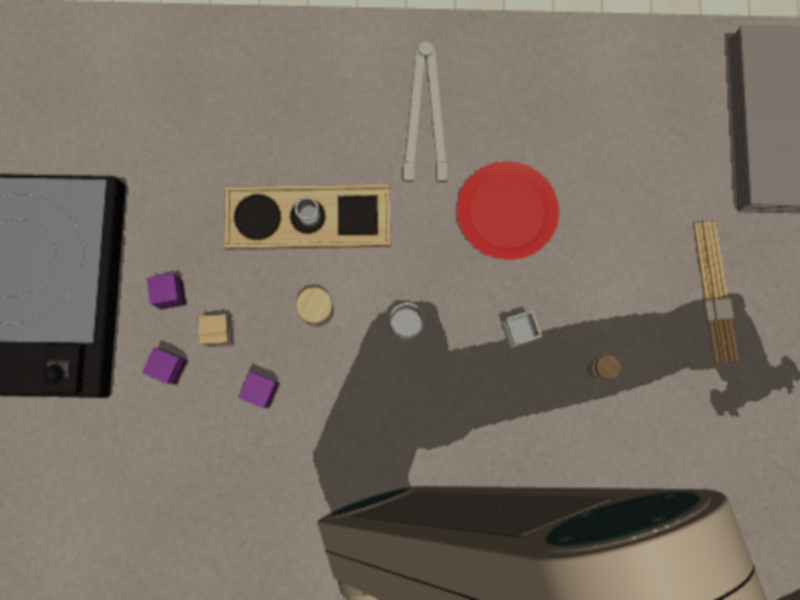

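View pics/side0.png

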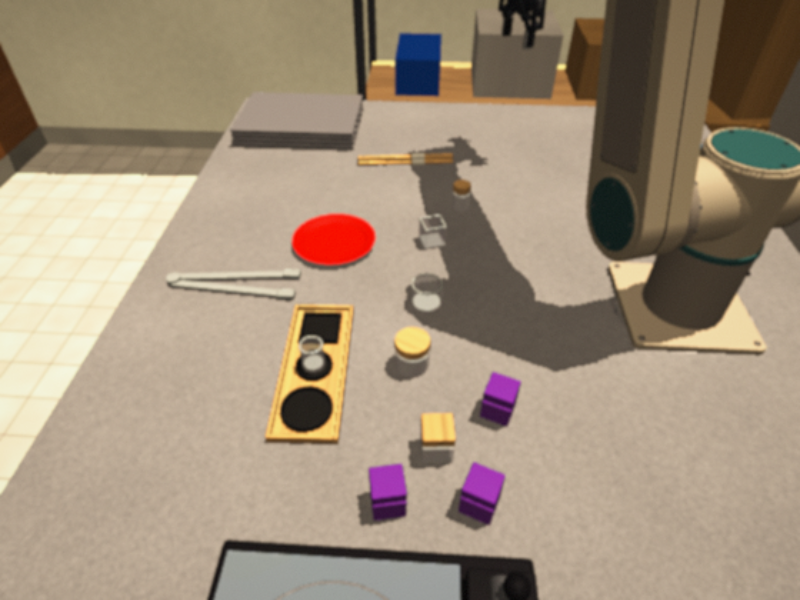

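The top view (800x600 scale) shows the caddy with the wide nest at (258,217), the small nest with the open jar at (307,213) and the square nest at (358,215), and the plate at (508,210). The capped jars are square (213,328), wide (314,305) and small (607,367). The open jars are at (407,320) and (522,328), with three purple decoys at the left. The side view agrees. Next I refine these positions.

```bash
cat > m.py <<'E'
from h import *
im=eyes.read_camera("top");hsv=cv2.cvtColor(im,cv2.COLOR_BGR2HSV);g=cv2.cvtColor(im,cv2.COLOR_BGR2GRAY)
def blob(mask,px,r,z,name):
    m=np.zeros(g.shape,np.uint8);x,y=[int(v*.7) for v in px];m[y-r:y+r,x-r:x+r]=mask[y-r:y+r,x-r:x+r]
    cs=cv2.findContours(m,cv2.RETR_EXTERNAL,cv2.CHAIN_APPROX_NONE)[0];c=max(cs,key=cv2.contourArea)
    P=np.array([ray("top",q[0],z)[:2] for q in c],np.float32);rc=cv2.minAreaRect(P);cc=cv2.minEnclosingCircle(P)
    print(name,"rect",np.round(rc[0],4),np.round(rc[1],4),round(rc[2],1),"circ",np.round(cc[0],4),round(cc[1],4))
h,s,v=cv2.split(hsv)
wood=((h<28)&(h>8)&(s>75)).astype(np.uint8)
for n,p in(("jar_wide",(314,305)),("jar_square",(213,328)),("jar_small",(607,367))): blob(wood,p,24,.058,n)
dark=(v<50).astype(np.uint8)
for n,p in(("nest_wide",(258,217)),("nest_small",(307,217)),("nest_square",(358,215))): blob(dark,p,19,.015,n)
red=(((h<8)|(h>172))&(s>130)).astype(np.uint8);blob(red,(508,210),50,.014,"plate")
blob(((h<28)&(h>8)&(s>60)).astype(np.uint8),(307,215),65,.014,"caddy")
for l in"jar_wide jar_square jar_small open_small open_wide open_square".split():
    for d in spotter.outline_of("top",l)[:3]:
        u,w=np.where(d["mask"]);c=(w.mean(),u.mean());print(l,round(d["conf"],2),np.round(c,1),np.round(ray("top",c,.023 if l[0]=='o' else .04),4), len(u))
a=im[130:170,150:280];b=im[195:285,130:250]; 
cr=im[120:290,130:470];cv2.imwrite("pics/c1.png",cv2.resize(cr,None,fx=2.35,fy=2.35,interpolation=cv2.INTER_CUBIC))
E
python3 m.py
```

```text
jar_wide rect [0.4531 0.1566] [0.054  0.0535] 1.4 circ [0.4542 0.1556] 0.0283
jar_square rect [0.414 0.305] [0.0438 0.0426] 3.3 circ [0.4134 0.3046] 0.0286
jar_small rect [ 0.3711 -0.2797] [0.0364 0.0367] 44.9 circ [ 0.3716 -0.2803] 0.0192
nest_wide rect [0.5994 0.2556] [0.0681 0.0679] 2.6 circ [0.5996 0.2563] 0.0355
nest_small rect [0.5964 0.1756] [0.0401 0.0508] 7.6 circ [0.6023 0.1762] 0.0263
nest_square rect [0.6064 0.0973] [0.0607 0.0589] 1.9 circ [0.6066 0.0972] 0.0407
plate rect [ 0.6204 -0.1408] [0.1597 0.1591] 0.4 circ [ 0.6201 -0.1405] 0.0815
caddy rect [0.6026 0.1769] [0.1038 0.263 ] 2.4 circ [0.6024 0.1765] 0.1393
jar_wide 0.96 [219.7 214.6] [0.4533 0.1577 0.04  ] 521
jar_square 0.82 [114.5 255.9] [0.3586 0.3796 0.04  ] 578
jar_square 0.76 [116.4 203.5] [0.4725 0.3835 0.04  ] 590
jar_square 0.58 [150.8 231.3] [0.4134 0.305  0.04  ] 535
jar_small 0.58 [421.9 257.4] [ 0.371 -0.279  0.04 ] 330
open_small 0.8 [214.7 147.6] [0.6079 0.1766 0.023 ] 284
open_wide 0.91 [284.3 224.8] [0.4367 0.0168 0.023 ] 516
open_wide 0.53 [215.  147.3] [0.6086 0.1758 0.023 ] 288
open_square 0.6 [364.3 229.8] [ 0.4297 -0.1589  0.023 ] 480
```

```bash
cat > go.py <<'E'
import sys;from h import *
from scipy.spatial.transform import Rotation as Ro
s=telemetry.sense();R=Ro.from_quat(s["tcp_rot"]).as_matrix();x,y,z,psi=map(float,sys.argv[1:5])
d=R.T@(np.array([x,y,z])-s["ee_pos"]);a=np.arctan2(R[1,0],R[0,0]);t=-((psi-a+np.pi)%(2*np.pi)-np.pi)
print("need",np.round(d,4),"turn",round(t,3),"dist",round(np.linalg.norm(d),3),"t",round(s["time_s"],2),"q",np.round(s["qpos"],2),"ee",np.round(s["ee_pos"],4),"gap",round(s["finger_gap"],4),"grip",round(s["grip_force"],1))
E
echo '[{"tx": 0.038,"ty": -0.032,"rz": -0.14,"jaw": 0.065},{"tx": 0.076,"ty": -0.064,"rz": -0.28,"jaw": 0.065},{"tx": 0.114,"ty": -0.096,"rz": -0.42,"jaw": 0.065},{"tx": 0.152,"ty": -0.128,"rz": -0.56,"jaw": 0.065},{"tx": 0.19,"ty": -0.16,"rz": -0.7,"jaw": 0.065}]' | python3 -m crank 30
python3 go.py .605 .1765 .2 1.613
```

```text
time_s: 1.45
ee_pos: [0.3694, -0.3393, 0.2505]
tcp_rot: [0.841, 0.54, 0.0, 0.0]
wrist_force: [0.3, -0.0, 0.1]
finger_gap: 0.0649
grip_force: 0.0
need [ 5.671e-01 -2.000e-04  5.040e-02] turn -0.471 dist 0.569 t 1.45 q [-0.87  0.06 -0.29  1.23  0.    1.13] ee [ 0.3694 -0.3393  0.2505] gap 0.0649 grip 0.0
```

View pics/c1.png

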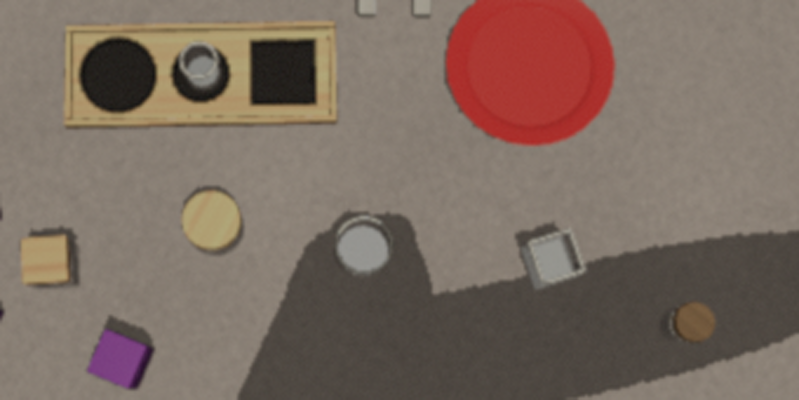

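The crop shows the open small jar's rim centre at about crop (199,62) and its base at about (202,67), which is close to the nest centre. Its neighbours are as expected.

```bash

echo '[{"tx": 0.05,"rz": -0.1,"jaw": 0.065},{"tx": 0.1,"rz": -0.2,"jaw": 0.065},{"tx": 0.15,"rz": -0.3,"jaw": 0.065},{"tx": 0.2,"rz": -0.4,"jaw": 0.065},{"tx": 0.25,"rz": -0.47,"jaw": 0.065}]' | python3 -m crank
python3 -c "
from h import *
print(ray('top',(214.7,146.4),.055),ray('top',(216.2,148.7),.009))"
python3 go.py .605 .1765 .2 1.613
```

```text
time_s: 1.95
ee_pos: [0.4746, -0.1122, 0.2507]
tcp_rot: [0.693, 0.721, 0.0, 0.001]
wrist_force: [0.5, -0.5, 0.2]
finger_gap: 0.0647
grip_force: 0.0
[0.60159614 0.17308371 0.055     ] [0.60938353 0.17457361 0.009     ]
need [0.2834 0.1416 0.0507] turn -0.003 dist 0.321 t 1.95 q [-0.36  0.03 -0.31  1.22 -0.    1.17] ee [ 0.4746 -0.1122  0.2507] gap 0.0647 grip 0.0
```

```bash

echo '[{"tx": 0.044,"ty": 0.022,"tz": 0.01,"jaw": 0.065},{"tx": 0.088,"ty": 0.044,"tz": 0.02,"jaw": 0.065},{"tx": 0.132,"ty": 0.066,"tz": 0.03,"jaw": 0.065},{"tx": 0.176,"ty": 0.088,"tz": 0.04,"jaw": 0.065},{"tx": 0.22,"ty": 0.11,"tz": 0.05,"jaw": 0.065}]' | python3 -m crank
echo '[{"tx": 0.03,"ty": 0.015,"jaw": 0.065},{"tx": 0.06,"ty": 0.03,"jaw": 0.065},{"tx": 0.06,"ty": 0.03,"jaw": 0.065}]' | python3 -m crank
python3 go.py .605 .175 .045 1.613
```

```text
time_s: 2.45
ee_pos: [0.5763, 0.1109, 0.2004]
tcp_rot: [0.694, 0.72, 0.0, 0.0]
wrist_force: [0.3, -0.3, -0.4]
finger_gap: 0.065
grip_force: 0.0
time_s: 2.75
ee_pos: [0.605, 0.1734, 0.2003]
tcp_rot: [0.693, 0.721, 0.001, 0.0]
wrist_force: [-0.4, -0.7, 1.3]
finger_gap: 0.0646
grip_force: 0.0
need [ 0.0013 -0.0002  0.1553] turn -0.002 dist 0.155 t 2.75 q [ 0.18  0.31 -0.09  1.17  0.    1.71] ee [0.605  0.1734 0.2003] gap 0.0646 grip 0.0
```

```bash

echo '[{"tx": 0.001,"tz": 0.045,"jaw": 0.065},{"tx": 0.001,"tz": 0.09,"jaw": 0.065},{"tx": 0.001,"tz": 0.13,"jaw": 0.065},{"tx": 0.001,"tz": 0.155,"jaw": 0.065},{"tx": 0.001,"tz": 0.155,"jaw": 0.065}]' | python3 -m crank
echo '[{"jaw": 0.05},{"jaw": 0.03},{"jaw": 0.03},{"jaw": 0.03},{"jaw": 0.03}]' | python3 -m crank 25
python3 go.py .605 .175 .15 1.613
```

```text
time_s: 3.25
ee_pos: [0.5989, 0.1694, 0.041]
tcp_rot: [0.695, 0.719, -0.004, -0.003]
wrist_force: [-0.6, -0.0, 0.2]
finger_gap: 0.0648
grip_force: 0.0
time_s: 3.75
ee_pos: [0.6055, 0.1711, 0.048]
tcp_rot: [0.694, 0.72, 0.002, 0.001]
wrist_force: [1.2, -0.9, 6.4]
finger_gap: 0.035
grip_force: 25.5
need [ 4.00e-03  1.00e-04 -1.02e-01] turn -0.006 dist 0.102 t 3.75 q [ 0.17  0.45 -0.24  0.87 -0.    1.71] ee [0.6055 0.1711 0.048 ] gap 0.035 grip 25.5
```

```bash

echo '[{"tz": -0.03,"jaw": 0.03},{"tz": -0.06,"jaw": 0.03},{"tz": -0.09,"jaw": 0.03}]' | python3 -m crank
echo '[{"tx": -0.04,"jaw": 0.03},{"tx": -0.08,"jaw": 0.03},{"tx": -0.13,"jaw": 0.03},{"tx": -0.18,"jaw": 0.03},{"tx": -0.22,"jaw": 0.03}]' | python3 -m crank
python3 go.py .62 -.1405 .13 1.613
```

```text
time_s: 4.05
ee_pos: [0.6029, 0.1708, 0.1366]
tcp_rot: [0.694, 0.72, -0.0, -0.0]
wrist_force: [0.0, 0.9, -0.4]
finger_gap: 0.0353
grip_force: 25.4
time_s: 4.55
ee_pos: [0.6112, -0.0514, 0.136]
tcp_rot: [0.695, 0.719, 0.0, 0.0]
wrist_force: [0.4, 0.2, -0.7]
finger_gap: 0.0352
grip_force: 25.4
need [-0.0893  0.0056  0.0061] turn -0.007 dist 0.09 t 4.55 q [-0.19  0.34 -0.2   1.04 -0.    1.35] ee [ 0.6112 -0.0514  0.136 ] gap 0.0352 grip 25.4
```

```bash

echo '[{"tx": -0.045,"ty": 0.003,"jaw": 0.03},{"tx": -0.089,"ty": 0.006,"jaw": 0.03},{"tx": -0.089,"ty": 0.006,"jaw": 0.03},{"tx": -0.089,"ty": 0.006,"jaw": 0.03}]' | python3 -m crank
python3 go.py .62 -.1405 .041 1.613
python3 -c "
from h import *
im=eyes.read_camera('side');q=proj('side',(.62,-.14,.1)).astype(int);print(q)
c=im[q[1]-75:q[1]+75,q[0]-100:q[0]+100];cv2.imwrite('pics/s1.png',cv2.resize(c,None,fx=4,fy=4,interpolation=cv2.INTER_CUBIC))"
```

```text
time_s: 4.95
ee_pos: [0.6203, -0.1387, 0.1357]
tcp_rot: [0.695, 0.719, 0.0, -0.0]
wrist_force: [-0.3, 0.8, 0.1]
finger_gap: 0.0347
grip_force: 25.4
need [-0.0018 -0.0004  0.0947] turn -0.008 dist 0.095 t 4.95 q [-0.32  0.37 -0.15  1.05  0.    1.22] ee [ 0.6203 -0.1387  0.1357] gap 0.0347 grip 25.4
[231 139]
```

View pics/s1.png

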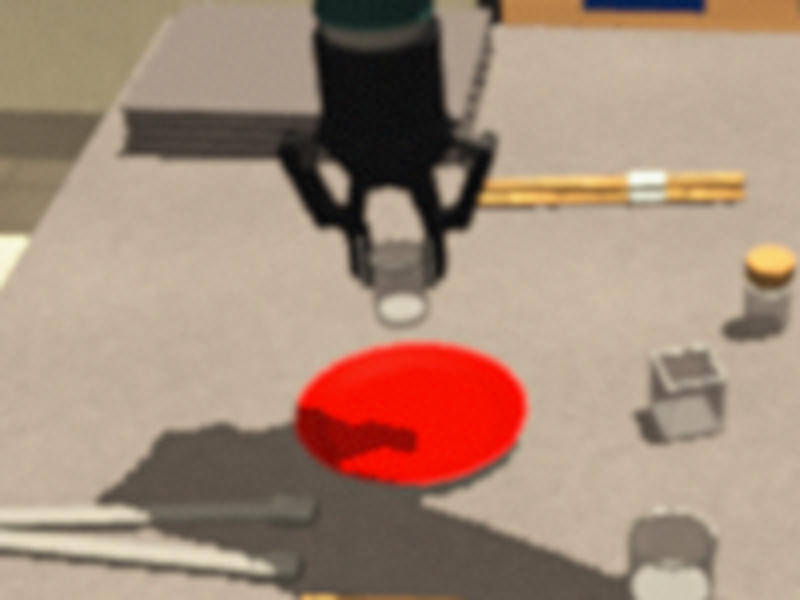

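The side crop shows the open jar held upright, with its base at about (402,308), above the red plate. I lower it now.

```bash

echo '[{"tz": 0.04,"jaw": 0.03},{"tz": 0.07,"jaw": 0.03},{"tz": 0.085,"jaw": 0.03},{"tz": 0.09,"jaw": 0.03},{"tz": 0.09,"jaw": 0.03}]' | python3 -m crank
echo '[{"tz": 0.001,"jaw": 0.03},{"tz": 0.002,"jaw": 0.03},{"tz": 0.002,"jaw": 0.03}]' | python3 -m crank
python3 go.py .62 -.1405 .041 1.613
```

```text
time_s: 5.5
ee_pos: [0.6201, -0.1365, 0.0457]
tcp_rot: [0.694, 0.72, -0.0, -0.001]
wrist_force: [0.2, -0.0, -1.1]
finger_gap: 0.0349
grip_force: 25.4
time_s: 5.8
ee_pos: [0.6212, -0.1379, 0.0443]
tcp_rot: [0.694, 0.72, 0.0, 0.001]
wrist_force: [0.2, 0.5, -1.4]
finger_gap: 0.0351
grip_force: 25.4
need [-0.0026 -0.0013  0.0033] turn -0.006 dist 0.004 t 5.8 q [-0.32  0.46 -0.23  0.88 -0.    1.21] ee [ 0.6212 -0.1379  0.0443] gap 0.0351 grip 25.4
```

```bash

echo '[{"tz": 0.001,"jaw": 0.03},{"tz": 0.002,"jaw": 0.03},{"tz": 0.002,"jaw": 0.03}]' | python3 -m crank
echo '[{"tz": 0.001,"jaw": 0.03},{"tz": 0.002,"jaw": 0.03},{"tz": 0.002,"jaw": 0.03}]' | python3 -m crank
```

```text
time_s: 6.1
ee_pos: [0.6213, -0.138, 0.044]
tcp_rot: [0.694, 0.72, 0.0, 0.001]
wrist_force: [-3.4, 1.0, 11.8]
finger_gap: 0.0352
grip_force: 26.3
time_s: 6.4
ee_pos: [0.6213, -0.138, 0.0439]
tcp_rot: [0.694, 0.72, 0.0, 0.001]
wrist_force: [-6.0, 1.8, 20.3]
finger_gap: 0.0354
grip_force: 27.2
```

```bash

echo '[{"tz": -0.002,"jaw": 0.03},{"tz": -0.0035,"jaw": 0.03},{"tz": -0.0035,"jaw": 0.045},{"tz": -0.0035,"jaw": 0.06},{"tz": -0.0035,"jaw": 0.065}]' | python3 -m crank
echo '[{"tz": -0.02,"jaw": 0.065},{"tz": -0.06,"jaw": 0.065},{"tz": -0.1,"jaw": 0.065},{"tz": -0.1,"jaw": 0.065}]' | python3 -m crank
python3 go.py .371 -.28 .15 1.613
python3 - <<'E'
from h import *
eyes.read_camera("side")
for d in spotter.outline_of("side","open_small")[:3]:
    u,w=np.where(d["mask"]);print(d["conf"],w.mean(),u.min(),u.max(),ray("side",(w.mean(),u.mean()),.028))
E
```

```text
time_s: 6.9
ee_pos: [0.6203, -0.1377, 0.0425]
tcp_rot: [0.694, 0.72, -0.0, -0.0]
wrist_force: [0.1, -0.1, -0.7]
finger_gap: 0.0652
grip_force: 0.0
time_s: 7.3
ee_pos: [0.6251, -0.1392, 0.1496]
tcp_rot: [0.694, 0.72, 0.003, 0.005]
wrist_force: [0.7, 0.2, 0.2]
finger_gap: 0.0651
grip_force: 0.0
need [-0.1315 -0.259  -0.0028] turn -0.006 dist 0.29 t 7.3 q [-0.32  0.36 -0.13  1.07  0.    1.21] ee [ 0.6251 -0.1392  0.1496] gap 0.0651 grip 0.0
0.79 233.2289156626506 153 173 [ 0.62036282 -0.13266032  0.028     ]
```

```bash

echo '[{"tx": -0.022,"ty": -0.043,"jaw": 0.065},{"tx": -0.044,"ty": -0.087,"jaw": 0.065},{"tx": -0.066,"ty": -0.13,"jaw": 0.065},{"tx": -0.087,"ty": -0.172,"jaw": 0.065},{"tx": -0.109,"ty": -0.215,"jaw": 0.065}]' | python3 -m crank
echo '[{"tx": -0.022,"ty": -0.043,"jaw": 0.065},{"tx": -0.022,"ty": -0.043,"jaw": 0.065},{"tx": -0.022,"ty": -0.043,"jaw": 0.065}]' | python3 -m crank
python3 go.py .371 -.28 .04 1.613
```

```text
time_s: 7.9
ee_pos: [0.4067, -0.2539, 0.1409]
tcp_rot: [0.694, 0.72, -0.0, -0.002]
wrist_force: [0.0, -0.6, -0.1]
finger_gap: 0.0651
grip_force: 0.0
time_s: 8.2
ee_pos: [0.3656, -0.2776, 0.1414]
tcp_rot: [0.695, 0.719, 0.0, -0.002]
wrist_force: [0.2, -0.2, -0.6]
finger_gap: 0.0649
grip_force: 0.0
need [-0.0029  0.0055  0.1014] turn -0.009 dist 0.102 t 8.2 q [-0.79  0.07 -0.52  0.98  0.    0.75] ee [ 0.3656 -0.2776  0.1414] gap 0.0649 grip 0.0
```

```bash

echo '[{"tx": -0.003,"ty": 0.005,"tz": 0.035,"jaw": 0.065},{"tx": -0.003,"ty": 0.005,"tz": 0.07,"jaw": 0.065},{"tx": -0.003,"ty": 0.005,"tz": 0.09,"jaw": 0.065},{"tx": -0.003,"ty": 0.005,"tz": 0.1,"jaw": 0.065},{"tx": -0.003,"ty": 0.005,"tz": 0.1,"jaw": 0.065}]' | python3 -m crank
echo '[{"jaw": 0.05},{"jaw": 0.03},{"jaw": 0.03},{"jaw": 0.03},{"jaw": 0.03}]' | python3 -m crank 35
echo '[{"tz": -0.03,"jaw": 0.03},{"tz": -0.06,"jaw": 0.03},{"tz": -0.1,"jaw": 0.03},{"tz": -0.1,"jaw": 0.03}]' | python3 -m crank
python3 go.py .6026 .1765 .14 1.613
python3 -c "
from h import *
s=telemetry.sense()
im=eyes.read_camera('side');q=proj('side',s['ee_pos']).astype(int);print(q)
c=im[max(q[1]-75,0):q[1]+75,q[0]-100:q[0]+100];cv2.imwrite('pics/s2.png',cv2.resize(c,None,fx=4,fy=4,interpolation=cv2.INTER_CUBIC))"
```

```text
time_s: 8.7
ee_pos: [0.3721, -0.279, 0.0412]
tcp_rot: [0.694, 0.72, 0.0, -0.002]
wrist_force: [0.9, 0.0, -0.4]
finger_gap: 0.0648
grip_force: 0.0
time_s: 9.2
ee_pos: [0.3737, -0.2818, 0.0443]
tcp_rot: [0.694, 0.72, 0.0, 0.002]
wrist_force: [0.4, 0.5, 5.6]
finger_gap: 0.0349
grip_force: 35.3
time_s: 9.6
ee_pos: [0.3753, -0.2837, 0.1482]
tcp_rot: [0.694, 0.72, -0.0, 0.005]
wrist_force: [0.2, -0.3, -1.1]
finger_gap: 0.0354
grip_force: 35.2
need [0.4519 0.2436 0.0064] turn -0.006 dist 0.513 t 9.6 q [-0.78  0.08 -0.5   0.99 -0.    0.75] ee [ 0.3753 -0.2837  0.1482] gap 0.0354 grip 35.2
[325  98]
```

View pics/s2.png

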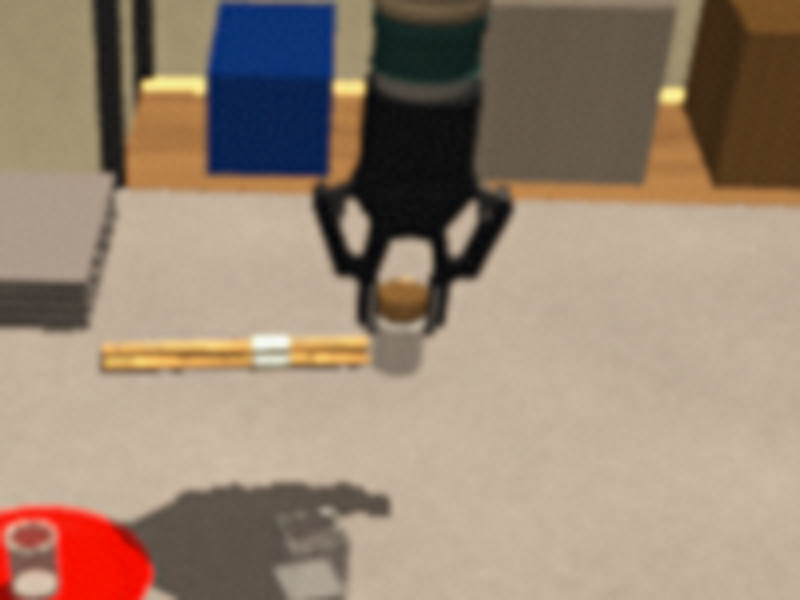

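The crop shows the small capped jar held upright, with its cap at (402,298). The open jar is standing on the plate at (33,560).

```bash

echo '[{"tx": 0.042,"ty": 0.023,"jaw": 0.03},{"tx": 0.084,"ty": 0.046,"jaw": 0.03},{"tx": 0.126,"ty": 0.069,"jaw": 0.03},{"tx": 0.168,"ty": 0.092,"jaw": 0.03},{"tx": 0.21,"ty": 0.115,"jaw": 0.03}]' | python3 -m crank
echo '[{"tx": 0.042,"ty": 0.023,"jaw": 0.03},{"tx": 0.084,"ty": 0.046,"jaw": 0.03},{"tx": 0.126,"ty": 0.069,"jaw": 0.03},{"tx": 0.168,"ty": 0.092,"jaw": 0.03},{"tx": 0.21,"ty": 0.115,"jaw": 0.03}]' | python3 -m crank
echo '[{"jaw": 0.03},{"jaw": 0.03}]' | python3 -m crank
python3 go.py .6026 .175 .14 1.613
```

```text
time_s: 10.15
ee_pos: [0.4789, -0.0648, 0.1414]
tcp_rot: [0.694, 0.72, -0.001, -0.001]
wrist_force: [0.4, -0.4, -0.2]
finger_gap: 0.0347
grip_force: 35.3
time_s: 10.65
ee_pos: [0.5863, 0.1489, 0.1409]
tcp_rot: [0.694, 0.72, -0.001, -0.001]
wrist_force: [1.1, -0.6, -1.0]
finger_gap: 0.0351
grip_force: 35.3
time_s: 10.85
ee_pos: [0.586, 0.1479, 0.1409]
tcp_rot: [0.694, 0.72, -0.002, -0.001]
wrist_force: [-0.1, 0.1, -1.5]
finger_gap: 0.035
grip_force: 35.4
need [0.0264 0.0176 0.0009] turn -0.004 dist 0.032 t 10.85 q [ 0.14  0.32 -0.21  1.05 -0.    1.67] ee [0.586  0.1479 0.1409] gap 0.035 grip 35.4
```

```bash

echo '[{"tx": 0.0264,"ty": 0.0176,"jaw": 0.03},{"tx": 0.0264,"ty": 0.0176,"jaw": 0.03},{"tx": 0.0264,"ty": 0.0176,"jaw": 0.03},{"tx": 0.0264,"ty": 0.0176,"jaw": 0.03}]' | python3 -m crank
echo '[{"tz": 0.03,"jaw": 0.03},{"tz": 0.055,"jaw": 0.03},{"tz": 0.06,"jaw": 0.03},{"tz": 0.06,"jaw": 0.03},{"tz": 0.06,"jaw": 0.03}]' | python3 -m crank
python3 go.py .6026 .175 .051 1.613
python3 -c "
from h import *
s=telemetry.sense()
im=eyes.read_camera('side');q=proj('side',s['ee_pos']).astype(int)
c=im[max(q[1]-75,0):q[1]+75,q[0]-100:q[0]+100];cv2.imwrite('pics/s3.png',cv2.resize(c,None,fx=4,fy=4,interpolation=cv2.INTER_CUBIC))"
```

```text
time_s: 11.25
ee_pos: [0.6026, 0.1727, 0.1423]
tcp_rot: [0.695, 0.719, -0.001, -0.001]
wrist_force: [-0.7, -0.0, -1.8]
finger_gap: 0.035
grip_force: 35.5
time_s: 11.75
ee_pos: [0.6045, 0.1739, 0.0842]
tcp_rot: [0.694, 0.72, 0.001, 0.0]
wrist_force: [-0.3, -0.3, -0.2]
finger_gap: 0.0354
grip_force: 35.5
need [ 0.0012 -0.0019  0.0332] turn -0.007 dist 0.033 t 11.75 q [ 0.18  0.41 -0.21  0.95 -0.    1.71] ee [0.6045 0.1739 0.0842] gap 0.0354 grip 35.5
```

View pics/s3.png

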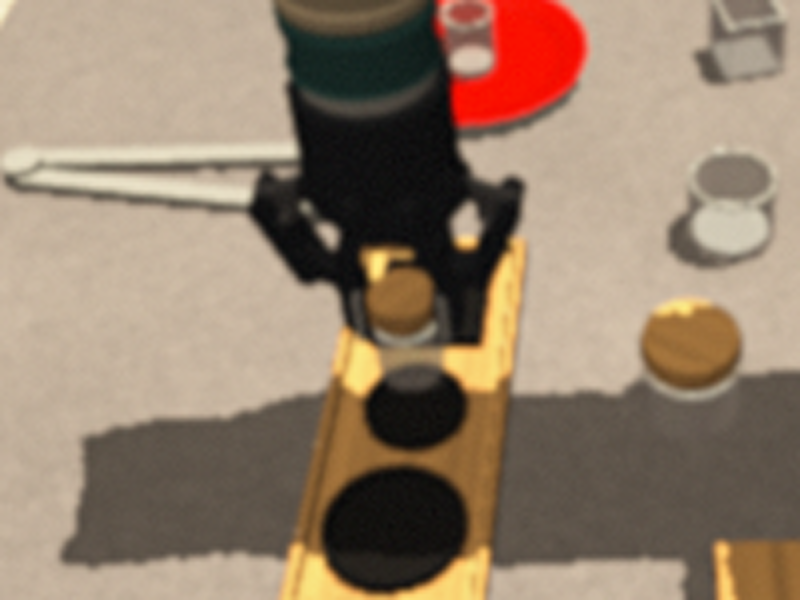

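The crop shows the small jar's cap at (400,300) above the small nest's dark ring, whose centre is about (416,408). I check both by projection.

```bash

python3 -c "
from h import *
s=telemetry.sense()
q=proj('side',(.6045,.1739,.0842)).astype(int);o=q-np.array([100,min(75,q[1])])
f=lambda p,z:np.round(ray('side',np.array(p)/4+o,z),4)
print('cap',f((400,288),.0997),'nest',f((416,408),.015),'wide',f((395,528),.015))"
```

```text
cap [0.6038 0.1775 0.0997] nest [0.6027 0.1863 0.015 ] wide [0.5997 0.2648 0.015 ]
```

```bash

echo '[{"tx": 0.001,"ty": -0.002,"tz": 0.015,"jaw": 0.03},{"tx": 0.001,"ty": -0.002,"tz": 0.025,"jaw": 0.03},{"tx": 0.001,"ty": -0.002,"tz": 0.028,"jaw": 0.03},{"tx": 0.001,"ty": -0.002,"tz": 0.028,"jaw": 0.03},{"tx": 0.001,"ty": -0.002,"tz": 0.028,"jaw": 0.03}]' | python3 -m crank
echo '[{"tz": 0.001,"jaw": 0.03},{"tz": 0.002,"jaw": 0.03},{"tz": 0.002,"jaw": 0.03}]' | python3 -m crank
echo '[{"tz": 0.001,"jaw": 0.03},{"tz": 0.002,"jaw": 0.03},{"tz": 0.002,"jaw": 0.03}]' | python3 -m crank
```

```text
time_s: 12.3
ee_pos: [0.6018, 0.1752, 0.0547]
tcp_rot: [0.694, 0.72, -0.0, -0.0]
wrist_force: [-0.0, 0.2, -0.2]
finger_gap: 0.0348
grip_force: 35.6
time_s: 12.6
ee_pos: [0.6021, 0.1753, 0.0534]
tcp_rot: [0.694, 0.72, 0.0, 0.0]
wrist_force: [-0.4, -0.4, 0.8]
finger_gap: 0.035
grip_force: 35.7
time_s: 12.9
ee_pos: [0.6022, 0.1753, 0.0533]
tcp_rot: [0.694, 0.72, 0.0, 0.0]
wrist_force: [-4.7, -0.9, 12.4]
finger_gap: 0.0352
grip_force: 36.8
```

```bash

echo '[{"tz": -0.001,"jaw": 0.03},{"tz": -0.002,"jaw": 0.03},{"tz": -0.002,"jaw": 0.045},{"tz": -0.002,"jaw": 0.06},{"tz": -0.002,"jaw": 0.065}]' | python3 -m crank
echo '[{"tz": -0.02,"jaw": 0.07},{"tz": -0.06,"jaw": 0.07},{"tz": -0.1,"jaw": 0.075},{"tz": -0.1,"jaw": 0.075}]' | python3 -m crank
python3 go.py .4137 .305 .14 1.62
```

```text
time_s: 13.4
ee_pos: [0.6017, 0.1751, 0.0526]
tcp_rot: [0.694, 0.72, -0.0, -0.0]
wrist_force: [0.2, -0.4, 0.5]
finger_gap: 0.0649
grip_force: 0.0
time_s: 13.8
ee_pos: [0.6065, 0.1761, 0.1597]
tcp_rot: [0.694, 0.72, 0.005, 0.004]
wrist_force: [1.9, 0.2, 0.7]
finger_gap: 0.0748
grip_force: 0.0
need [ 0.1358 -0.1883  0.0177] turn -0.013 dist 0.233 t 13.8 q [ 0.18  0.34 -0.14  1.08  0.    1.71] ee [0.6065 0.1761 0.1597] gap 0.0748 grip 0.0
```

```bash

echo '[{"tx": 0.027,"ty": -0.037,"jaw": 0.075},{"tx": 0.054,"ty": -0.074,"jaw": 0.075},{"tx": 0.081,"ty": -0.111,"tz": 0.005,"jaw": 0.075},{"tx": 0.108,"ty": -0.15,"tz": 0.01,"jaw": 0.075},{"tx": 0.1358,"ty": -0.185,"tz": 0.01,"jaw": 0.075}]' | python3 -m crank
echo '[{"jaw": 0.075},{"jaw": 0.075}]' | python3 -m crank
python3 go.py .4137 .305 .04 1.62
```

```text
time_s: 14.3
ee_pos: [0.4093, 0.3043, 0.1416]
tcp_rot: [0.694, 0.72, -0.001, -0.0]
wrist_force: [0.2, 0.9, -0.5]
finger_gap: 0.075
grip_force: 0.0
time_s: 14.5
ee_pos: [0.4112, 0.3046, 0.1425]
tcp_rot: [0.693, 0.72, -0.0, 0.0]
wrist_force: [0.1, 0.2, 0.1]
finger_gap: 0.0751
grip_force: 0.0
need [0.0004 0.0025 0.1025] turn -0.011 dist 0.103 t 14.5 q [ 0.51  0.16 -0.41  1.   -0.    2.04] ee [0.4112 0.3046 0.1425] gap 0.0751 grip 0.0
```

```bash

echo '[{"ty": 0.0025,"tz": 0.035,"jaw": 0.075},{"ty": 0.0025,"tz": 0.07,"jaw": 0.075},{"ty": 0.0025,"tz": 0.09,"jaw": 0.075},{"ty": 0.0025,"tz": 0.102,"jaw": 0.075},{"ty": 0.0025,"tz": 0.102,"jaw": 0.075}]' | python3 -m crank
echo '[{"jaw": 0.055},{"jaw": 0.038},{"jaw": 0.036},{"jaw": 0.036},{"jaw": 0.036}]' | python3 -m crank 35
python3 go.py .4137 .305 .04 1.62
echo '[{"tz": -0.03,"jaw": 0.036},{"tz": -0.06,"jaw": 0.036},{"tz": -0.1,"jaw": 0.036},{"tz": -0.1,"jaw": 0.036}]' | python3 -m crank
python3 go.py .606 .0966 .14 1.613
```

```text
time_s: 15.0
ee_pos: [0.4144, 0.3031, 0.0394]
tcp_rot: [0.695, 0.719, -0.002, -0.0]
wrist_force: [-0.1, 0.4, 0.6]
finger_gap: 0.075
grip_force: 0.0
time_s: 15.5
ee_pos: [0.4161, 0.3051, 0.0426]
tcp_rot: [0.694, 0.72, 0.002, 0.001]
wrist_force: [0.4, -2.0, 5.6]
finger_gap: 0.0422
grip_force: 35.4
need [ 0.     -0.0024  0.0026] turn -0.013 dist 0.004 t 15.5 q [ 0.51  0.29 -0.5   0.78 -0.    2.04] ee [0.4161 0.3051 0.0426] gap 0.0422 grip 35.4
time_s: 15.9
ee_pos: [0.4181, 0.3065, 0.1465]
tcp_rot: [0.694, 0.72, 0.005, 0.002]
wrist_force: [0.9, 0.1, -0.9]
finger_gap: 0.0423
grip_force: 35.6
need [-0.2166  0.1801  0.0072] turn -0.006 dist 0.282 t 15.9 q [ 0.51  0.16 -0.4   1.    0.    2.04] ee [0.4181 0.3065 0.1465] gap 0.0423 grip 35.6
```

```bash

echo '[{"tx": -0.036,"ty": 0.03,"jaw": 0.036},{"tx": -0.072,"ty": 0.06,"jaw": 0.036},{"tx": -0.108,"ty": 0.09,"jaw": 0.036},{"tx": -0.144,"ty": 0.12,"jaw": 0.036},{"tx": -0.18,"ty": 0.15,"jaw": 0.036}]' | python3 -m crank
echo '[{"tx": -0.0366,"ty": 0.0301,"jaw": 0.036},{"tx": -0.0366,"ty": 0.0301,"jaw": 0.036},{"tx": -0.0366,"ty": 0.0301,"jaw": 0.036},{"tx": -0.0366,"ty": 0.0301,"jaw": 0.036}]' | python3 -m crank
python3 go.py .606 .0966 .14 1.613
```

```text
time_s: 16.4
ee_pos: [0.5711, 0.1284, 0.1401]
tcp_rot: [0.694, 0.72, -0.0, -0.001]
wrist_force: [0.4, -0.2, -0.9]
finger_gap: 0.0422
grip_force: 35.5
time_s: 16.8
ee_pos: [0.6008, 0.0949, 0.14]
tcp_rot: [0.694, 0.72, -0.001, -0.001]
wrist_force: [0.2, -0.0, -1.7]
finger_gap: 0.0419
grip_force: 35.7
need [0.0015 0.0053 0.    ] turn -0.006 dist 0.005 t 16.8 q [ 0.05  0.33 -0.2   1.04  0.    1.58] ee [0.6008 0.0949 0.14  ] gap 0.0419 grip 35.7
```

```bash

echo '[{"tx": 0.0015,"ty": 0.005,"tz": 0.03,"jaw": 0.036},{"tx": 0.0015,"ty": 0.005,"tz": 0.055,"jaw": 0.036},{"tx": 0.0015,"ty": 0.005,"tz": 0.06,"jaw": 0.036},{"tx": 0.0015,"ty": 0.005,"tz": 0.06,"jaw": 0.036},{"tx": 0.0015,"ty": 0.005,"tz": 0.06,"jaw": 0.036}]' | python3 -m crank
python3 go.py .606 .0966 .053 1.613
```

```text
time_s: 17.3
ee_pos: [0.6075, 0.0967, 0.0821]
tcp_rot: [0.694, 0.72, 0.0, 0.0]
wrist_force: [-0.1, -0.3, -0.9]
finger_gap: 0.0419
grip_force: 35.6
need [-0.0001 -0.0016  0.0291] turn -0.005 dist 0.029 t 17.3 q [ 0.05  0.39 -0.25  0.93  0.    1.59] ee [0.6075 0.0967 0.0821] gap 0.0419 grip 35.6
```

```bash

echo '[{"ty": -0.0016,"tz": 0.015,"jaw": 0.036},{"ty": -0.0016,"tz": 0.022,"jaw": 0.036},{"ty": -0.0016,"tz": 0.026,"jaw": 0.036},{"ty": -0.0016,"tz": 0.026,"jaw": 0.036},{"ty": -0.0016,"tz": 0.026,"jaw": 0.036}]' | python3 -m crank
echo '[{"tz": 0.001,"jaw": 0.036},{"tz": 0.002,"jaw": 0.036},{"tz": 0.002,"jaw": 0.036}]' | python3 -m crank
echo '[{"tz": 0.001,"jaw": 0.036},{"tz": 0.002,"jaw": 0.036},{"tz": 0.002,"jaw": 0.036}]' | python3 -m crank
```

```text
time_s: 17.8
ee_pos: [0.6061, 0.096, 0.0555]
tcp_rot: [0.694, 0.72, 0.0, 0.0]
wrist_force: [0.3, 0.1, -0.6]
finger_gap: 0.0421
grip_force: 35.7
time_s: 18.1
ee_pos: [0.6057, 0.0959, 0.0531]
tcp_rot: [0.694, 0.72, 0.0, 0.0]
wrist_force: [0.8, -0.4, -1.2]
finger_gap: 0.0419
grip_force: 35.7
time_s: 18.4
ee_pos: [0.6058, 0.0959, 0.0527]
tcp_rot: [0.694, 0.72, 0.0, 0.0]
wrist_force: [-3.2, -0.6, 7.8]
finger_gap: 0.042
grip_force: 36.4
```

```bash

echo '[{"tz": -0.001,"jaw": 0.036},{"tz": -0.0015,"jaw": 0.04},{"tz": -0.0015,"jaw": 0.05},{"tz": -0.0015,"jaw": 0.06},{"tz": -0.0015,"jaw": 0.065}]' | python3 -m crank
echo '[{"tz": -0.02,"jaw": 0.07},{"tz": -0.06,"jaw": 0.075},{"tz": -0.1,"jaw": 0.085},{"tz": -0.1,"jaw": 0.085}]' | python3 -m crank
python3 go.py .4535 .1566 .14 1.613
```

```text
time_s: 18.9
ee_pos: [0.6057, 0.096, 0.0524]
tcp_rot: [0.694, 0.72, 0.0, -0.0]
wrist_force: [-0.0, 0.6, -0.0]
finger_gap: 0.065
grip_force: 0.0
time_s: 19.3
ee_pos: [0.6105, 0.0963, 0.1593]
tcp_rot: [0.694, 0.72, 0.005, 0.004]
wrist_force: [1.2, 0.1, 0.7]
finger_gap: 0.0852
grip_force: 0.0
need [ 0.0659 -0.155   0.0174] turn -0.006 dist 0.169 t 19.3 q [ 0.05  0.32 -0.17  1.07  0.    1.59] ee [0.6105 0.0963 0.1593] gap 0.0852 grip 0.0
```

```bash

echo '[{"tx": 0.016,"ty": -0.038,"jaw": 0.085},{"tx": 0.032,"ty": -0.075,"jaw": 0.085},{"tx": 0.048,"ty": -0.113,"tz": 0.005,"jaw": 0.085},{"tx": 0.066,"ty": -0.151,"tz": 0.01,"jaw": 0.085},{"tx": 0.066,"ty": -0.151,"tz": 0.01,"jaw": 0.085}]' | python3 -m crank
echo '[{"jaw": 0.085},{"jaw": 0.085}]' | python3 -m crank
python3 go.py .4535 .1566 .04 1.613
```

```text
time_s: 19.8
ee_pos: [0.4448, 0.157, 0.1399]
tcp_rot: [0.693, 0.721, -0.003, -0.003]
wrist_force: [-0.2, -0.7, -0.9]
finger_gap: 0.0852
grip_force: 0.0
time_s: 20.0
ee_pos: [0.4537, 0.1565, 0.1428]
tcp_rot: [0.694, 0.72, 0.001, 0.001]
wrist_force: [-0.1, 0.6, 0.1]
finger_gap: 0.085
grip_force: 0.0
need [ 1.000e-04 -4.000e-04  1.028e-01] turn -0.006 dist 0.103 t 20.0 q [ 0.2   0.11 -0.48  0.99 -0.    1.73] ee [0.4537 0.1565 0.1428] gap 0.085 grip 0.0
```

```bash

echo '[{"tz": 0.03,"jaw": 0.085},{"tz": 0.06,"jaw": 0.085},{"tz": 0.09,"jaw": 0.085},{"tz": 0.102,"jaw": 0.085},{"tz": 0.102,"jaw": 0.085}]' | python3 -m crank
echo '[{"jaw": 0.065},{"jaw": 0.05},{"jaw": 0.048},{"jaw": 0.048},{"jaw": 0.048}]' | python3 -m crank 40
python3 go.py .4535 .1566 .04 1.613
echo '[{"tz": -0.03,"jaw": 0.048},{"tz": -0.06,"jaw": 0.048},{"tz": -0.1,"jaw": 0.048},{"tz": -0.1,"jaw": 0.048},{"tz": -0.1,"jaw": 0.048}]' | python3 -m crank
python3 go.py .5993 .2564 .14 1.613
```

```text
time_s: 20.5
ee_pos: [0.4519, 0.1559, 0.039]
tcp_rot: [0.695, 0.719, -0.001, -0.001]
wrist_force: [-0.4, -0.5, 0.1]
finger_gap: 0.0849
grip_force: 0.0
time_s: 21.0
ee_pos: [0.4545, 0.1568, 0.0424]
tcp_rot: [0.694, 0.72, 0.002, 0.001]
wrist_force: [1.0, 0.1, 6.6]
finger_gap: 0.053
grip_force: 42.2
need [-0.0002 -0.001   0.0024] turn -0.006 dist 0.003 t 21.0 q [ 0.2   0.23 -0.58  0.75 -0.    1.73] ee [0.4545 0.1568 0.0424] gap 0.053 grip 42.2
time_s: 21.5
ee_pos: [0.4531, 0.1567, 0.1415]
tcp_rot: [0.694, 0.72, 0.001, 0.001]
wrist_force: [-0.5, 0.7, -2.1]
finger_gap: 0.0529
grip_force: 43.1
need [0.0943 0.1498 0.002 ] turn -0.006 dist 0.177 t 21.5 q [ 0.2   0.11 -0.48  0.98  0.    1.73] ee [0.4531 0.1567 0.1415] gap 0.0529 grip 43.1
```

```bash

echo '[{"tx": 0.024,"ty": 0.038,"jaw": 0.048},{"tx": 0.048,"ty": 0.076,"jaw": 0.048},{"tx": 0.072,"ty": 0.114,"jaw": 0.048},{"tx": 0.094,"ty": 0.15,"jaw": 0.048},{"tx": 0.094,"ty": 0.15,"jaw": 0.048}]' | python3 -m crank
echo '[{"tz": 0.03,"jaw": 0.048},{"tz": 0.055,"jaw": 0.048},{"tz": 0.06,"jaw": 0.048},{"tz": 0.06,"jaw": 0.048},{"tz": 0.06,"jaw": 0.048}]' | python3 -m crank
python3 go.py .5993 .2564 .053 1.613
```

```text
time_s: 22.0
ee_pos: [0.6024, 0.2582, 0.1378]
tcp_rot: [0.694, 0.72, 0.001, 0.0]
wrist_force: [-0.3, -0.3, -1.2]
finger_gap: 0.0532
grip_force: 43.1
time_s: 22.5
ee_pos: [0.5989, 0.2557, 0.0809]
tcp_rot: [0.694, 0.72, 0.0, 0.0]
wrist_force: [0.4, 0.0, -1.5]
finger_gap: 0.053
grip_force: 43.1
need [0.0007 0.0004 0.0279] turn -0.006 dist 0.028 t 22.5 q [ 0.3   0.45 -0.16  0.96 -0.    1.84] ee [0.5989 0.2557 0.0809] gap 0.053 grip 43.1
```

```bash

echo '[{"tz": 0.015,"jaw": 0.048},{"tz": 0.022,"jaw": 0.048},{"tz": 0.026,"jaw": 0.048},{"tz": 0.026,"jaw": 0.048},{"tz": 0.026,"jaw": 0.048}]' | python3 -m crank
echo '[{"tz": 0.001,"jaw": 0.048},{"tz": 0.002,"jaw": 0.048},{"tz": 0.002,"jaw": 0.048}]' | python3 -m crank
echo '[{"tz": 0.001,"jaw": 0.048},{"tz": 0.002,"jaw": 0.048},{"tz": 0.002,"jaw": 0.048}]' | python3 -m crank
```

```text
time_s: 23.0
ee_pos: [0.599, 0.2558, 0.0545]
tcp_rot: [0.694, 0.72, -0.0, 0.0]
wrist_force: [0.1, 0.2, -1.4]
finger_gap: 0.0531
grip_force: 43.1
time_s: 23.3
ee_pos: [0.599, 0.2558, 0.0526]
tcp_rot: [0.694, 0.72, 0.0, 0.0]
wrist_force: [0.0, 0.3, -1.3]
finger_gap: 0.0527
grip_force: 43.1
time_s: 23.6
ee_pos: [0.5991, 0.2559, 0.0514]
tcp_rot: [0.694, 0.72, 0.0, 0.0]
wrist_force: [-1.8, -1.1, 4.5]
finger_gap: 0.0532
grip_force: 43.5
```

```bash

echo '[{"tz": -0.001,"jaw": 0.048},{"tz": -0.001,"jaw": 0.055},{"tz": -0.001,"jaw": 0.065},{"tz": -0.001,"jaw": 0.075},{"tz": -0.001,"jaw": 0.075}]' | python3 -m crank
echo '[{"tz": -0.02,"jaw": 0.075},{"tz": -0.06,"jaw": 0.075},{"tz": -0.1,"jaw": 0.075},{"tz": -0.15,"jaw": 0.075},{"tz": -0.18,"jaw": 0.075}]' | python3 -m crank
echo '[{"tx": -0.04,"ty": -0.02,"jaw": 0.075},{"tx": -0.08,"ty": -0.04,"jaw": 0.075},{"tx": -0.12,"ty": -0.06,"jaw": 0.075},{"tx": -0.16,"ty": -0.08,"jaw": 0.075},{"tx": -0.2,"ty": -0.1,"jaw": 0.075}]' | python3 -m crank
echo '[{"tx": -0.04,"ty": -0.01,"jaw": 0.075},{"tx": -0.09,"ty": -0.02,"jaw": 0.075},{"tx": -0.14,"ty": -0.03,"jaw": 0.075},{"tx": -0.19,"ty": -0.04,"jaw": 0.075},{"tx": -0.23,"ty": -0.05,"jaw": 0.075}]' | python3 -m crank
echo '[{"tx": -0.04,"jaw": 0.075},{"tx": -0.08,"jaw": 0.075},{"tx": -0.08,"jaw": 0.075},{"tx": -0.08,"jaw": 0.075}]' | python3 -m crank
python3 - <<'E'
from h import *
im=eyes.read_camera("top");im2=eyes.read_camera("side")
cv2.imwrite("pics/e1.png",cv2.resize(im[110:260,130:430],None,fx=2.6,fy=2.6,interpolation=cv2.INTER_CUBIC))
cv2.imwrite("pics/e2.png",cv2.resize(im2[100:330,140:440],None,fx=2.6,fy=2.6,interpolation=cv2.INTER_CUBIC))
h,s,v=cv2.split(cv2.cvtColor(im,cv2.COLOR_BGR2HSV))
for l in"jar_wide jar_square jar_small open_small open_wide open_square".split():
    for d in spotter.outline_of("top",l)[:4]:
        u,w=np.where(d["mask"]);c=(w.mean(),u.mean());print(l,round(d["conf"],2),np.round(c,1),np.round(ray("top",c,{'o':.023,'j':.05}[l[0]]+(.005 if l=='open_small' else 0)),4),len(u))
E
```

```text
time_s: 24.1
ee_pos: [0.599, 0.2558, 0.0514]
tcp_rot: [0.694, 0.72, 0.0, 0.0]
wrist_force: [1.1, 0.1, 0.1]
finger_gap: 0.0751
grip_force: 0.0
time_s: 24.6
ee_pos: [0.6004, 0.2563, 0.236]
tcp_rot: [0.694, 0.72, 0.002, 0.001]
wrist_force: [0.5, 0.5, -0.2]
finger_gap: 0.075
grip_force: 0.0
time_s: 25.1
ee_pos: [0.5053, 0.051, 0.2316]
tcp_rot: [0.694, 0.72, 0.0, 0.0]
wrist_force: [0.2, -0.0, -0.1]
finger_gap: 0.0752
grip_force: 0.0
time_s: 25.6
ee_pos: [0.464, -0.1816, 0.2318]
tcp_rot: [0.694, 0.719, 0.0, 0.001]
wrist_force: [0.3, 0.6, -0.9]
finger_gap: 0.075
grip_force: 0.0
time_s: 26.0
ee_pos: [0.4671, -0.2599, 0.2313]
tcp_rot: [0.695, 0.719, 0.0, -0.0]
wrist_force: [0.1, 0.4, -0.2]
finger_gap: 0.0751
grip_force: 0.0
jar_wide 0.59 [177.8 149.7] [0.5935 0.2543 0.05  ] 614
jar_square 0.97 [116.4 203.7] [0.4703 0.3805 0.05  ] 551
jar_square 0.85 [181.1 272.5] [0.3262 0.2336 0.05  ] 405
jar_square 0.76 [115.6 256.4] [0.3568 0.3743 0.05  ] 549
jar_square 0.63 [248.9 147.6] [0.6022 0.0983 0.05  ] 467
jar_small 0.64 [214.2 148.4] [0.5984 0.1746 0.05  ] 299
open_small 0.53 [353.1 145.4] [ 0.619  -0.1341  0.028 ] 313
open_wide 0.64 [283.7 224.7] [0.4368 0.018  0.023 ] 484
open_square 0.62 [364.6 229.5] [ 0.4305 -0.1597  0.023 ] 466
```

View pics/e1.png

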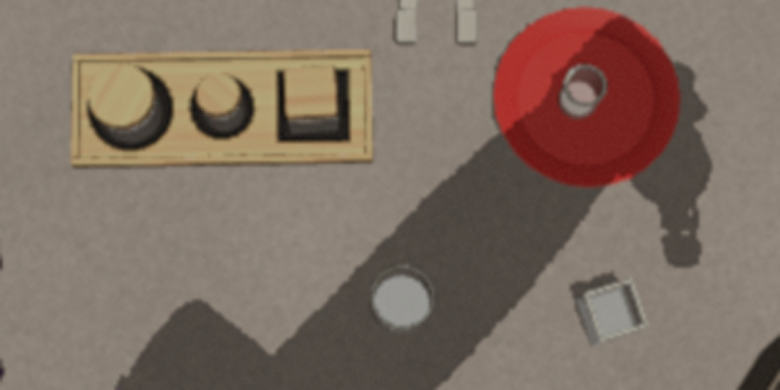

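View pics/e2.png

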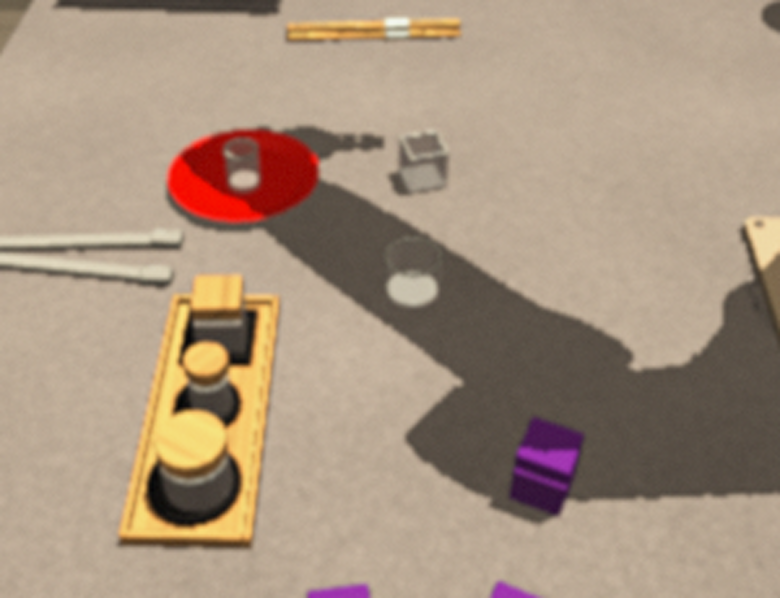

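Both views show the three caps in their own nests: wide at (120,95), small at (218,92) and square at (310,92) in the top crop. The open jar stands on the plate at (582,90), and the two open jars are where they began. The contact heights (about 9 mm above the grasp heights) match the nest floors.

```bash
python3 -c "
from cell import sign_off
print(sign_off())"
```

```text
the job is handed in; nothing more can be done
None
```

The job is handed in: by the final pictures, all three capped jars stand in their own nests and the small open jar stands on the plate. The other two open jars were left where they stood; sign-off gave no verdict.

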